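# Set the open-limit switch on a garage-door opener rail

### The arm

A 6-joint arm with a two-finger parallel gripper is mounted at the origin on the work surface. World frame = base frame: x ahead of the robot, y to its left, z up, the work surface at z = 0. Lengths are in m, angles in rad, forces in N, time in s.
With the tool pointing down it reaches from about 0.275 to 0.775 m from the base axis. Payload 14.6 kg.
Tool frame: the origin (TCP) lies at the very end of the fingers, on their centre line; the grasp point (between the pads) lies 19 mm behind it; z points along the fingers, y is the line along which they close (so a half turn about z gives the same grasp; the last joint's range is limited). The gripper opens to 85 mm and grips with 20 to 120 N. Pads are 22 mm wide; open, the fingers measure 114 mm over their backs; the gripper's body (76 mm by 85 mm) begins 54 mm behind the grasp point. The pads swing forward as they close: fully open they stand 13 mm farther back than shut.
Start: joints at [-1.291, 0.263, -0.048, 1.259, 0, 1.415], TCP at [0.221, -0.476, 0.231] pointing down, gripper open.
Joint ranges: [-2.65, 2.65], [-0.89, 1.7], [-1.18, 1.37], [-2.13, 2.11], [-1.35, 1.29], [-3.14, 3.14]. Speed limits (rad/s): [1.89, 1.89, 2.57, 2.79, 3.14, 3.14].

### API

Orientations are given as a rotation vector (axis times angle).
In Python, from cell import env gives the robot as it stands. The module is installed in compiled form; this text tells all that it offers.
- The arm moves only by the tool arm_command, never from a script. Its argument "moves" is one flat list of numbers, 6 for each row, row after row: the shift along the world's x, y, z in m, then the turn, a rotation vector about the world's x, y, z in degrees. In form: [tx, ty, tz, ax, ay, az, tx, ty, tz, ax, ay, az, ...]. A call has 1 to 10 rows; each row is the pose to reach, as a shift and turn from the pose commanded when the call began; what a row does not reach only later rows make up. A row lasts 1/8 s, in which the tool goes at most 62.5 mm and 10.7 degrees, less where a joint would pass 70% of its speed; a pose out of reach is approached as far as the arm can. A call with a gripper value outside its range is refused whole. "jaw" is the opening, from -1 (shut) to 1 (fully open), so that 0 is half open, set as the call begins (left out, the last holds). The fingers move at their own pace and stop on an object; "grip_force" is the grip in N (left out, the last holds). Time passes only in rows, so rows that repeat a pose let the fingers close. It gives the time, the measured TCP pose, the force, the opening and the grip force at its end, in the units of the state.
- env.sense(): the state, without advancing time (a new reading comes with each control period).
- env.get_image(name): name is "side" or "top" or "wrist"; returns a dict with "image" (420x560x3 uint8, red, green, blue), "intrinsics" (3x3 intrinsics, pixels), "dist" ([k1, k2, p1, p2, k3] as OpenCV has them; the pictures are not rectified), "rvec" (rotation vector, rad) and "tvec" (3), from world to camera coordinates, as OpenCV has them. Camera axes: x right, y down, z forward; pixel columns grow to the right and rows downward; lengths in m; the calibration is good to about 2 mm. A picture is of the moment at which its call begins. There is no depth.
- env.close_job(): hands the job in; it is judged then, once.
Trained networks look in a picture, given as the dict that the camera call returned (one of the last four; its "shot" number tells which), for a name from the list of things; names that differ only in an ending like _2 or _b are one class to them, and where a whole thing is asked for, a point or a joint stands for the part that bears it (a point fixed in the world has none). Each returns a list of dicts, best first, with "p" (0 to 1); they miss things now and then, are a little off and sometimes report something else, mostly with a low value. They report only what shows in the picture. A call takes as long as a camera call.
- env.boxes_of(picture, target): "at" ([column, row] in pixels, amid what is visible of it).
- env.regions_of(picture, target): "region" (420x560 bool, what is visible of it) and "at" ([column, row] in pixels, amid what is visible of it).
The state is a dict: "clock": time; "qpos": joint angles; "joint_vel": joint speeds; "effort": joint torques, N m; "position": TCP position; "eef_rot": TCP orientation; "ft_force": force on the tool from outside, world axes, zero at the start; "moment": the same for the moment, N m; "grip_width": finger opening in m; "grasp_force": force on a finger pad.
Only numpy, scipy, OpenCV 4.12 (cv2) and the standard library are available. Lean on these libraries where they do the work, as an engineer would, in place of code of your own. Each camera call takes 0.05 s, during which the arm holds its last target. There are 200 camera calls.

### The job

The opener's trolley is parked where the garage door stands fully open. Slide the limit-switch carriage along the rail until its roller is pressed against the trolley's trip plate just to the click and not into overtravel, then fold the carriage's clamp lever fully down to lock it there. Do not shift the trolley or disturb the things lying around.

Things in the scene. Friction and masses are not known exactly. Their poses are not given: they have to be found in the camera images.
- opener: Screw-drive garage-door opener lying on the bench, fixed. An aluminium rail (44 mm wide, its top 60 mm above the bench) runs along this frame's y axis; the big grey power head (250 x 310 x 135 mm) is at the rail's +y end, its front plate at y = +424 mm. Origin: on the bench, on the rail's centre line; x across the rail, z up.
- carriage (a joint): Travel (m) of the limit-switch carriage along the rail; grows towards the trolley (-y of the opener). Steel saddle 68 x 104 mm, its plate's top 68 mm above the bench; it carries, from the power-head end to the trolley end, push plate, clamp lever and switch. Slides stiffly (about 5 N) and stays where it is left.
- push_plate (a point): Centre of the outer face (towards the power head) of the carriage's upright steel push plate: 52 mm wide across the rail, 5 mm thick, from 68 to 118 mm above the bench; this point is 93 mm above the bench. Push here, towards the trolley. Axes as the opener's: the face looks to +y.
- switch_lever (a joint): Angle (rad) by which the roller lever is pressed in: 0 free, clicks at 0.20, overtravel beyond 0.32, end stop at 0.42. It is hinged at its foot, 80 mm above the bench, on an upright black switch case 66 mm high, and leans out towards the trolley by 0.42 rad when free, 0.22 at the click, 0.10 where overtravel begins. Sprung: 0.7 N at first touch, 2 N at the click.
- roller (a point): Centre of the grey roller (16 mm diameter, 12 mm wide) at the tip of the switch lever, on the side towards the trolley; 126 mm above the bench when free. From the roller's first touch of the trip plate the carriage travels 10 mm to the click; overtravel begins at 16 mm.
- trip_plate (a point): On the face (towards the switch) of the trolley's upright steel trip plate, 44 mm wide, from 68 to 146 mm above the bench; this point is 129 mm above it, at roller height. The roller touches when its centre is 8 mm from this face along the rail. The trolley (68 x 125 mm saddle, two lugs with a cross pin) holds with about 15 N.
- clamp_lever (a joint): Angle (rad) by which the carriage's clamp lever is folded down: 0 to 0.12 at the start (raised about 40 degrees), 0.70 fully down and level, where it stops; locked from 0.62. It swings about a pin parallel to the rail and stays where it is left; pressing it down takes 1 N at first and about 7 N for the last part, where its cam grips the rail (the carriage then holds about 12 N).
- clamp_pin (a point): On the pin of the clamp lever, 81 mm above the bench, 14 mm to the +x side of the rail's centre line.
- clamp_grip (a point): On the upper side of the black clamp lever (18 mm wide, 95 mm long from its pin), 65 mm from the pin. Press its upper side, not its end. The lever points from its pin towards -x of the opener; fully down, this point is 89 mm above the bench and 51 mm to the -x side of the rail's centre line.
- can_mid (a point): Bystander: upright spray can, 66 mm diameter, black cap, 190 mm high; point half-way up.
- spanner_grip (a point): Bystander: steel spanner 190 mm long lying on the bench between the robot and the rail; point on its handle.
- box_mid (a point): Bystander: cardboard box of bolts, 75 x 110 x 45 mm; point at its centre.
- jar_mid (a point): Bystander: white grease jar with black cap, 82 mm diameter, 75 mm high; point half-way up.

How it is judged:
By the outcome, as a careful person would: the job done as asked, in the order asked, and still so for the second after the job is handed in, with the robot touching nothing.
It also fails if it takes over 61 s, if anything falls off the work surface, if the arm or the gripper's body presses on something with over 40 N, if the wrist force passes 120 N, or if a joint passes its speed limit or range.

## Working session

There is one attempt and no reset: what is moved stays moved. The work goes in short steps, Python scripts to look and compute and a tool call to move; the robot and the scene stay as the last step left them, time stands still between calls to the robot, and variables do not carry over. Pictures are saved under pics/ and viewed, at most 13 in all, crops included, and the job is handed in when it is done.

Besides the shell and the picture viewer there is one more tool, called after "Emit:" in YAML: its name, and indented under it one key for each argument. arm_command: Moves the arm, as the interface text tells. Its arguments: {"type":"object","properties":{"moves":{"type":"array"},"jaw":{"type":"number"},"grip_force":{"type":"number"}},"required":["moves"]}

```bash
mkdir -p pics; cat > h.py <<'E'
import numpy as np, cv2
from cell import env
def ray(P,uv):
    K=np.array(P["intrinsics"]);d=np.array(P["dist"]);R=cv2.Rodrigues(np.array(P["rvec"],float))[0];t=np.array(P["tvec"],float).ravel()
    n=cv2.undistortPoints(np.array([[uv]],float),K,d)[0,0]
    return -R.T@t, R.T@np.array([n[0],n[1],1.])
def atz(P,uv,z):
    c,v=ray(P,uv); return c+v*(z-c[2])/v[2]
def proj(P,X):
    return cv2.projectPoints(np.array(X,float).reshape(-1,1,3),np.array(P["rvec"],float),np.array(P["tvec"],float),np.array(P["intrinsics"]),np.array(P["dist"]))[0][:,0]
def save(P,n,s=1): cv2.imwrite(f"pics/{n}.png",P["image"][:,:,::-1])
E
python3 - <<'E'
from h import *
Z=dict(opener=.06,push_plate=.093,roller=.126,trip_plate=.129,clamp_pin=.081,clamp_grip=.11,can_mid=.095,spanner_grip=.005,box_mid=.022,jar_mid=.037,carriage=.068)
s=env.sense();print(s["clock"],s["position"],s["eef_rot"],s["ft_force"])
for n in ["side","top"]:
    P=env.get_image(n);save(P,n+"0");c,_=ray(P,(280,210));print(n,c.round(3))
    for k,z in Z.items():
        for r in env.boxes_of(P,k)[:2]: print(k,np.round(r["at"],1),round(r["p"],2),atz(P,r["at"],z).round(4))
E
```

```text
0.0 [ 0.22104705 -0.47588938  0.23082332] [-3.06661344e+00 -6.77373570e-01  1.25495462e-04] [0.31110244 0.64057349 0.63277839]
side [0.21  0.586 0.636]
push_plate [211.1 309.2] 0.78 [0.5234 0.2388 0.093 ]
roller [226.8 257.4] 0.44 [0.5473 0.1582 0.126 ]
trip_plate [276.2 213.7] 0.55 [0.5339 0.0191 0.129 ]
clamp_pin [210.8 300.1] 0.67 [0.542 0.216 0.081]
clamp_grip [209.1 302.7] 0.8 [0.5238 0.2409 0.11  ]
can_mid [261.  148.6] 0.62 [ 0.7158 -0.223   0.095 ]
spanner_grip [356.4 196.8] 0.7 [ 0.479  -0.2752  0.005 ]
spanner_grip [213.7 306.5] 0.15 [0.5739 0.175  0.005 ]
box_mid [203.7 240.6] 0.94 [0.6864 0.0537 0.022 ]
box_mid [227.9 260.6] 0.43 [0.6091 0.0773 0.022 ]
jar_mid [155.7 284.9] 0.7 [0.6759 0.2085 0.037 ]
jar_mid [360.3 199.7] 0.66 [ 0.4534 -0.2254  0.037 ]
carriage [213.1 310.9] 0.9 [0.533 0.224 0.068]
carriage [354.7 197. ] 0.37 [ 0.4551 -0.1866  0.068 ]
top [0.418 0.008 1.012]
opener [109.3 211.5] 0.98 [0.5488 0.4659 0.06  ]
opener [376.1 145.7] 0.19 [ 0.7265 -0.2191  0.06  ]
push_plate [199.  215.2] 0.98 [0.5372 0.224  0.093 ]
roller [222.1 210.1] 0.45 [0.5454 0.162  0.126 ]
trip_plate [307.7 208. ] 0.83 [ 0.5516 -0.0384  0.129 ]
clamp_pin [189.  221.9] 0.68 [0.5218 0.251  0.081 ]
clamp_grip [192.6 223. ] 0.72 [0.5161 0.2346 0.11  ]
can_mid [376.2 149.4] 0.75 [ 0.7055 -0.2107  0.095 ]
can_mid [188.4 221.5] 0.5 [0.5212 0.2489 0.095 ]
spanner_grip [393.1 250.3] 0.63 [ 0.4599 -0.2696  0.005 ]
box_mid [269.6 166.7] 0.57 [0.678  0.0572 0.022 ]
box_mid [196.1 215.6] 0.22 [0.5452 0.2483 0.022 ]
jar_mid [208.  163.7] 0.83 [0.6815 0.2192 0.037 ]
carriage [198.2 216.7] 0.76 [0.5366 0.2317 0.068 ]
```

View pics/side0.png

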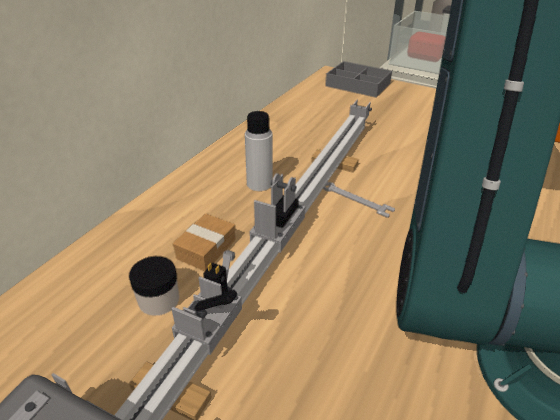

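View pics/top0.png

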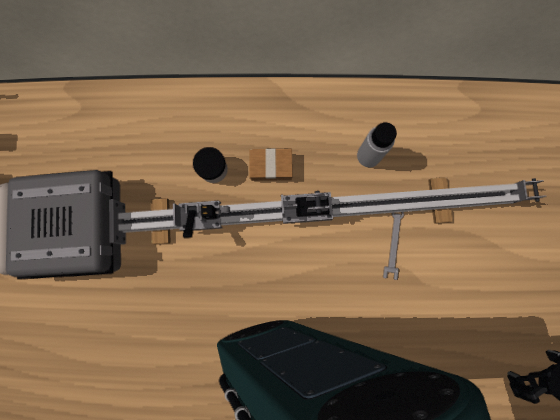

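The side view shows the push plate at about (190,322), the clamp lever at (215,298), the switch at (215,270), the roller at about (228,257) and the trip plate at (265,218). The top view agrees: the carriage spans columns 178–220, the trip plate is at about 285, and the rail is turned about +4°. I'll go above the carriage, turn the tool to match the rail and take a look.

Emit:
arm_command:
  moves: [0.02,0.05,0.03,0,0,6.9,0.04,0.11,0.06,0,0,13.8,0.07,0.17,0.09,0,0,20.7,0.1,0.23,0.12,0,0,27.6,0.13,0.29,0.12,0,0,34.5,0.16,0.35,0.12,0,0,41.4,0.19,0.41,0.12,0,0,48.3,0.22,0.47,0.12,0,0,55.2,0.25,0.53,0.12,0,0,62.1,0.28,0.58,0.12,0,0,69]
  jaw: -1

```text
clock: 2.45
position: [0.4794, 0.0658, 0.3515]
eef_rot: [2.139, 2.3, 0.001]
ft_force: [1.7, -1.1, 0.4]
grip_width: -0.0002
grasp_force: 0.0
```

Emit:
arm_command:
  moves: [0.0,0.0,0,0,0,0,0,0,0,0,0,0]

```text
clock: 2.7
position: [0.4787, 0.0635, 0.3511]
eef_rot: [-2.144, -2.296, 0.001]
ft_force: [0.6, -0.7, 0.2]
grip_width: -0.0001
grasp_force: 0.0
```

```bash
python3 - <<'E'
from h import *
Z=dict(push_plate=.093,roller=.126,trip_plate=.129,clamp_pin=.081,clamp_grip=.11,switch_lever=.1)
s=env.sense();print(s["clock"],s["position"],s["eef_rot"],s["ft_force"])
for n in ["wrist","top"]:
    P=env.get_image(n);save(P,n+"1");c,v=ray(P,(280,210));print(n,c.round(3),v.round(2))
    for k,z in Z.items():
        for r in env.boxes_of(P,k)[:2]: print(k,np.round(r["at"],1),round(r["p"],2),atz(P,r["at"],z).round(4))
    if n=="top":print(atz(P,(150,218),.06),atz(P,(500,193),.06))
E
```

```text
2.7 [0.4786935  0.06349913 0.35113791] [-2.14416446e+00 -2.29593532e+00  5.91359949e-04] [ 0.55474771 -0.66355213  0.21229442]
wrist [0.474 0.137 0.495] [ 0.02 -0.28 -0.96]
push_plate [341.6  41.7] 0.97 [0.5372 0.2253 0.093 ]
roller [348.2 103.4] 0.68 [0.5468 0.1577 0.126 ]
trip_plate [337.8 245.8] 0.74 [ 0.555  -0.0099  0.129 ]
clamp_pin [327.7  19.7] 0.95 [0.5203 0.2496 0.081 ]
clamp_grip [327.8  19.7] 0.61 [0.5172 0.2417 0.11  ]
switch_lever [348.6  97.2] 0.96 [0.5515 0.1661 0.1   ]
top [0.418 0.008 1.012] [ 0.14  0.02 -0.99]
push_plate [377.6 143.4] 0.7 [ 0.7218 -0.2152  0.093 ]
trip_plate [315.3 210.7] 0.8 [ 0.5454 -0.0561  0.129 ]
[0.53308835 0.35744436 0.06      ] [ 0.60544496 -0.53962168  0.06      ]
```

View pics/wrist1.png

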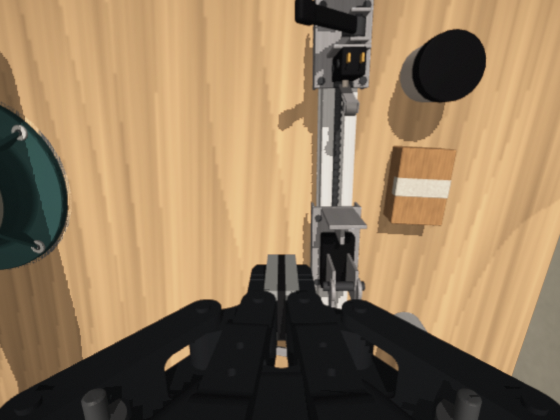

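The wrist view has the carriage at top (switch at about (350,63), roller (348,100)). The trip plate runs from its foot at row 207 to its top edge at row 229. I'll move behind the push plate, staying high, and look again.

Emit:
arm_command:
  moves: [0.01,0.05,0,0,0,0.2,0.02,0.1,0,0,0,0.4,0.035,0.15,0,0,0,0.7,0.045,0.2,0,0,0,0.7,0.055,0.255,0,0,0,0.7,0.055,0.255,0,0,0,0.7,0.055,0.255,0,0,0,0.7]

```text
clock: 4.28
position: [0.5338, 0.3184, 0.351]
eef_rot: [2.13, 2.309, -0.001]
ft_force: [-0.3, -0.4, -0.5]
grip_width: -0.0
grasp_force: 0.0
```

```bash
python3 - <<'E'
from h import *
Z=dict(push_plate=.093,roller=.126,trip_plate=.129,clamp_pin=.081,clamp_grip=.11,opener=.1)
s=env.sense();print(s["clock"],s["position"],s["eef_rot"],s["ft_force"])
P=env.get_image("wrist");save(P,"wrist2");c,v=ray(P,(280,210));print(c.round(3),v.round(2))
for k,z in Z.items():
  for r in env.regions_of(P,k)[:1]:
    ys,xs=np.nonzero(r["region"]);print(k,np.round(r["at"],1),round(r["p"],2),atz(P,r["at"],z).round(4),xs.min(),xs.max(),ys.min(),ys.max())
E
```

```text
4.275 [0.53380556 0.31836654 0.35104672] [ 2.12968508e+00  2.30947301e+00 -7.05563451e-04] [-0.29317892 -0.35445402 -0.45859154]
[0.528 0.392 0.495] [ 0.02 -0.28 -0.96]
push_plate [278.6 234.5] 0.79 [0.5373 0.2414 0.093 ] 231 306 197 262
clamp_pin [263.1 238.3] 0.94 [0.5164 0.2295 0.081 ] 231 298 223 257
clamp_grip [264.6 241.1] 0.9 [0.5194 0.2372 0.11  ] 231 298 223 257
opener [280.8  50.8] 0.85 [0.5221 0.4645 0.1   ] 163 401 0 366
```

View pics/wrist2.png

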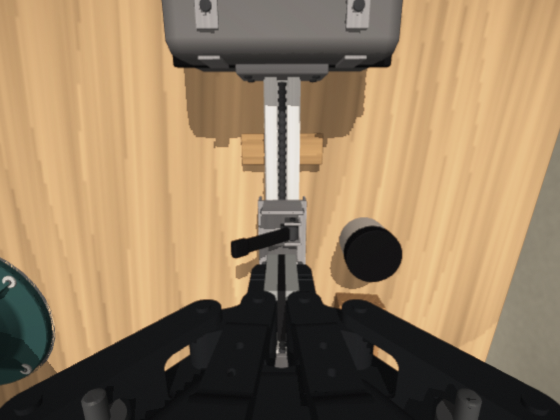

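The rail runs straight down the image at column 283, so the tool yaw is right. The push plate sits at about rows 199–215, the lever from (232,248) to (295,232), and the head front at row 72. I'll compute positions from these.

```bash
python3 - <<'E'
from h import *
P=env.get_image("wrist")
g=cv2.resize(P["image"][180:280,220:320],None,fx=6,fy=6,interpolation=cv2.INTER_CUBIC);cv2.imwrite("pics/c2.png",g[:,:,::-1])
for uv,z in [((283,90),.06),((282.5,190),.06),((283,199),.068),((283,203),.068),((283,213),.118),((283,216),.118),((283,72),.1),((240,247),.13),((292,232),.09)]: print(uv,z,atz(P,uv,z).round(4))
P=env.get_image("side");save(P,"side2")
for k,z in dict(push_plate=.093,roller=.126,trip_plate=.129).items():
  for r in env.boxes_of(P,k)[:1]: print(k,r["at"],atz(P,r["at"],z).round(4))
g=cv2.resize(P["image"][180:350,150:320],None,fx=3.5,fy=3.5,interpolation=cv2.INTER_CUBIC);cv2.imwrite("pics/c3.png",g[:,:,::-1])
E
```

```text
(283, 90) 0.06 [0.5284 0.4263 0.06  ]
(282.5, 190) 0.06 [0.5385 0.2953 0.06  ]
(283, 199) 0.068 [0.54   0.2844 0.068 ]
(283, 203) 0.068 [0.5405 0.2787 0.068 ]
(283, 213) 0.118 [0.5401 0.279  0.118 ]
(283, 216) 0.118 [0.5404 0.2752 0.118 ]
(283, 72) 0.1 [0.5268 0.4424 0.1   ]
(240, 247) 0.13 [0.4901 0.2344 0.13  ]
(292, 232) 0.09 [0.5554 0.2448 0.09  ]
push_plate [213.6, 309.8] [0.5193 0.2378 0.093 ]
roller [227.3, 260.0] [0.5431 0.1629 0.126 ]
trip_plate [274.4, 215.9] [0.5334 0.0265 0.129 ]
```

View pics/c2.png

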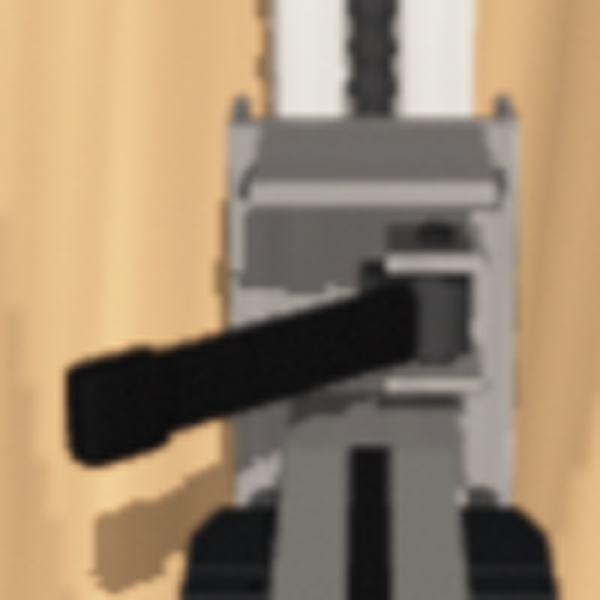

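View pics/c3.png

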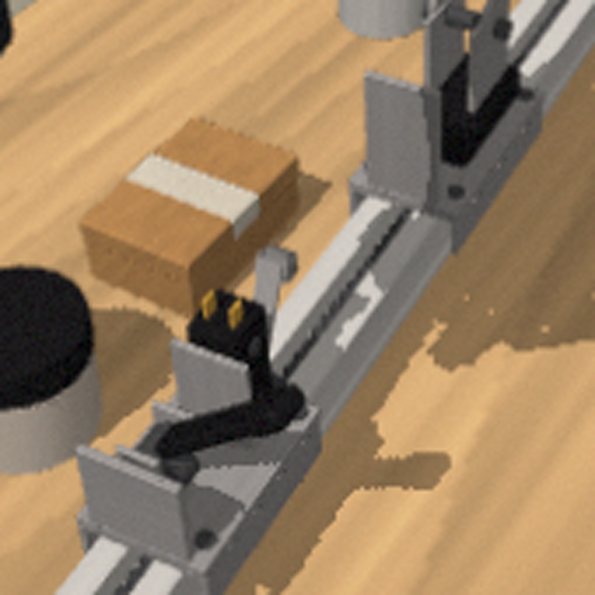

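Emit:
arm_command:
  moves: [0.002,0,-0.05,0,0,0,0.004,0,-0.1,0,0,0,0.004,0,-0.15,0,0,0,0.004,0,-0.2,0,0,0,0.004,0,-0.24,0,0,0,0.004,0,-0.262,0,0,0,0.004,0,-0.262,0,0,0,0.004,0,-0.262,0,0,0]

```text
clock: 5.88
position: [0.5384, 0.3188, 0.0903]
eef_rot: [2.13, 2.309, 0.002]
ft_force: [0.5, -0.1, -0.1]
grip_width: 0.0001
grasp_force: 0.0
```

```bash
python3 - <<'E'
from h import *
s=env.sense();print(s["clock"],s["position"],s["eef_rot"],s["ft_force"])
P=env.get_image("side");save(P,"side3")
f=lambda u,v:(150+u/3.5,180+v/3.5)
for n,uv,z in [("roller",f(282,264),.126),("ttop",f(401,80),.146),("ttopL",f(365,75),.146),("ttopR",f(437,85),.146),("pL",f(80,448),.118),("pR",f(187,483),.118)]: print(n,atz(P,uv,z).round(4))
E
```

```text
5.875 [0.53837706 0.31877912 0.09033799] [2.12987473e+00 2.30864634e+00 1.85373609e-03] [ 0.51310681 -0.08115991 -0.09279521]
roller [0.5447 0.1512 0.126 ]
ttop [0.5576 0.0208 0.146 ]
ttopL [0.5763 0.0266 0.146 ]
ttopR [0.5391 0.0151 0.146 ]
pL [0.5592 0.2819 0.118 ]
pR [0.5087 0.2737 0.118 ]
```

Emit:
arm_command:
  moves: [0.0008,-0.01,0,0,0,0,0.0012,-0.016,0,0,0,0,0.0015,-0.02,0,0,0,0,0.0019,-0.025,0,0,0,0,0.0023,-0.03,0,0,0,0,0.0027,-0.035,0,0,0,0,0.0031,-0.04,0,0,0,0,0.0031,-0.04,0,0,0,0]

```text
clock: 6.92
position: [0.5411, 0.2784, 0.0893]
eef_rot: [2.13, 2.309, 0.0]
ft_force: [0.7, 1.2, 1.0]
grip_width: -0.0001
grasp_force: 0.4
```

```bash
python3 - <<'E'
from h import *
s=env.sense();print(s["clock"],s["position"],s["ft_force"])
P=env.get_image("side");save(P,"side4")
for k,z in dict(push_plate=.093,roller=.126,trip_plate=.129).items():
  for r in env.boxes_of(P,k)[:1]: print(k,r["at"],atz(P,r["at"],z).round(4))
E
```

```text
6.925 [0.5410579  0.27839087 0.08931532] [0.74882596 1.20148968 0.9988577 ]
push_plate [221.6, 299.8] [0.5205 0.2148 0.093 ]
roller [233.2, 252.2] [0.5454 0.1425 0.126 ]
trip_plate [276.1, 213.7] [0.534  0.0192 0.129 ]
```

Emit:
arm_command:
  moves: [0.0006,-0.008,0,0,0,0,0.0012,-0.016,0,0,0,0,0.0018,-0.024,0,0,0,0,0.0025,-0.032,0,0,0,0,0.0031,-0.04,0,0,0,0,0.0037,-0.048,0,0,0,0,0.0043,-0.056,0,0,0,0,0.0049,-0.064,0,0,0,0,0.0055,-0.072,0,0,0,0,0.0061,-0.08,0,0,0,0]

```text
clock: 8.38
position: [0.5475, 0.1989, 0.0892]
eef_rot: [-2.129, -2.309, -0.002]
ft_force: [3.1, 6.6, -2.9]
grip_width: 0.0001
grasp_force: 3.0
```

```bash
python3 - <<'E'
from h import *
s=env.sense();print(s["clock"],s["position"],s["ft_force"])
P=env.get_image("side")
for k,z in dict(push_plate=.093,roller=.126,trip_plate=.129).items():
  for r in env.boxes_of(P,k)[:1]: print(k,r["at"],atz(P,r["at"],z).round(4))
g=cv2.resize(P["image"][170:310,190:330],None,fx=4.2,fy=4.2,interpolation=cv2.INTER_CUBIC);cv2.imwrite("pics/c5.png",g[:,:,::-1])
E
```

```text
8.375 [0.54746763 0.1989351  0.08921512] [ 3.14919849  6.56287134 -2.92137073]
push_plate [245.7, 274.1] [0.5185 0.148  0.093 ]
roller [258.9, 260.5] [0.498  0.1378 0.126 ]
trip_plate [276.3, 212.2] [0.536  0.0151 0.129 ]
```

View pics/c5.png

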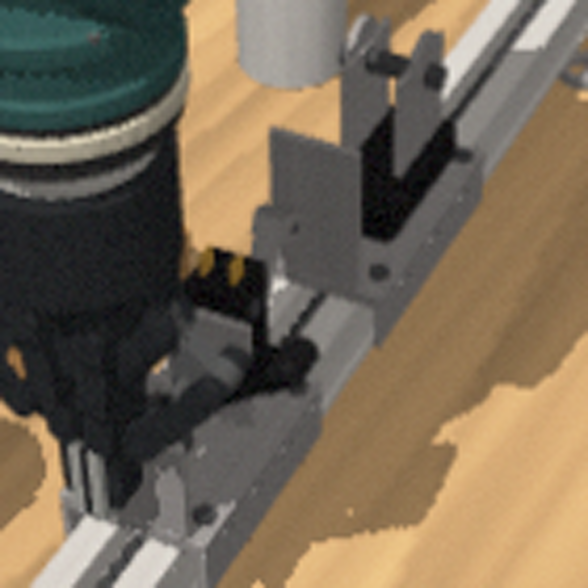

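Emit:
arm_command:
  moves: [0.0003,-0.004,0,0,0,0,0.0006,-0.008,0,0,0,0,0.0008,-0.01,0,0,0,0,0.0009,-0.012,0,0,0,0]

```text
clock: 9.07
position: [0.5478, 0.1869, 0.0892]
eef_rot: [-2.129, -2.309, -0.001]
ft_force: [-0.4, 6.4, -0.4]
grip_width: 0.0002
grasp_force: 2.6
```

```bash
python3 - <<'E'
from h import *
for i in range(2):
  P=env.get_image("side");s=env.sense();print(s["clock"],s["position"],s["ft_force"])
Q=env.get_image("wrist")
f=lambda u,v:(190+u/4.2,170+v/4.2)
for n,uv,z in [("roller",f(290,228),.126),("tL",f(272,128),.146),("tR",f(359,152),.146)]: print(n,atz(P,uv,z).round(4))
g=cv2.resize(P["image"][190:260,230:300],None,fx=6,fy=6,interpolation=cv2.INTER_CUBIC)
g2=Q["image"]
g=np.hstack([g,cv2.resize(g2[200:420,180:380],(382,420))]);cv2.imwrite("pics/c6.png",g[:,:,::-1])
E
```

```text
9.125 [0.54789175 0.18669097 0.08919525] [-0.21146974  3.70302232 -1.37204958]
9.175 [0.54787176 0.18669875 0.08920006] [-0.31732829  2.66261816 -1.85546343]
roller [0.5469 0.0581 0.126 ]
tL [0.5771 0.0236 0.146 ]
tR [0.5352 0.0195 0.146 ]
```

View pics/c6.png

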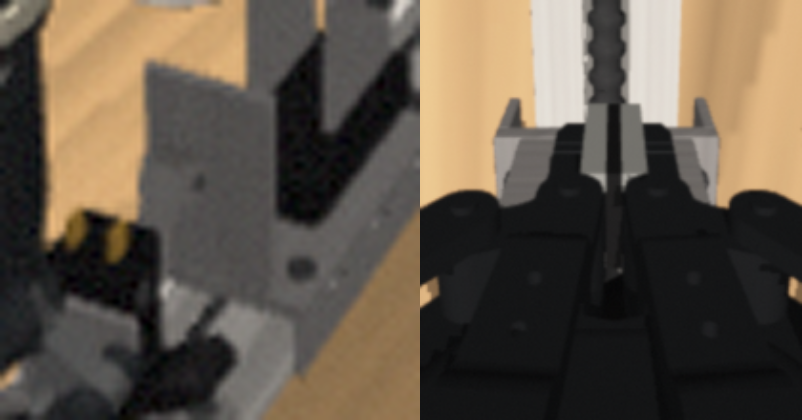

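The roller is dim against the trip plate, with a gap still to close. I'll lift off and look from above for a precise gap.

Emit:
arm_command:
  moves: [-0.002,0.025,0,0,0,0,-0.002,0.025,0.06,0,0,0,-0.002,0.02,0.11,0,0,0,0,-0.01,0.15,0,0,0,0.003,-0.06,0.16,0,0,0,0.006,-0.12,0.16,0,0,0,0.01,-0.17,0.16,0,0,0,0.01,-0.18,0.16,0,0,0,0.01,-0.18,0.16,0,0,0,0.01,-0.18,0.16,0,0,0]

```text
clock: 10.48
position: [0.5578, 0.0076, 0.2492]
eef_rot: [-2.129, -2.31, 0.0]
ft_force: [-0.8, -0.5, -0.1]
grip_width: 0.0002
grasp_force: 0.0
```

```bash
python3 - <<'E'
from h import *
Q=env.get_image("wrist");s=env.sense();print(s["clock"],s["position"],s["ft_force"])
for k,z in dict(push_plate=.093,roller=.126,trip_plate=.129,clamp_grip=.11).items():
  for r in env.regions_of(Q,k)[:1]:
    ys,xs=np.nonzero(r["region"]);print(k,round(r["p"],2),r["at"],xs.min(),xs.max(),ys.min(),ys.max(),atz(Q,r["at"],z).round(4))
g=cv2.resize(Q["image"][30:250,180:400],(600,600),interpolation=cv2.INTER_CUBIC);cv2.imwrite("pics/c7.png",g[:,:,::-1])
np.savez("q7.npz",**{k:Q[k] for k in("intrinsics","dist","rvec","tvec")})
E
```

```text
10.525 [0.55787195 0.00767014 0.24922452] [ 0.16254484 -0.76944972 -0.42222059]
push_plate 0.86 [279.4, 57.5] 197 321 0 171 [0.5468 0.131  0.093 ]
roller 0.59 [286.3, 153.3] 272 296 122 172 [0.5589 0.0534 0.126 ]
trip_plate 0.95 [286.3, 215.1] 252 316 173 268 [0.5635 0.0007 0.129 ]
clamp_grip 0.71 [250.5, 46.0] 196 309 18 65 [0.5231 0.1346 0.11  ]
```

View pics/c7.png

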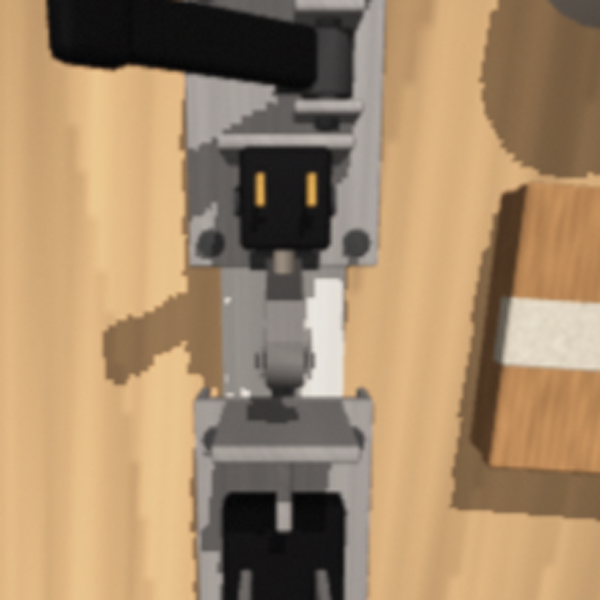

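```bash
python3 - <<'E'
from h import *
Q=dict(np.load("q7.npz"));u=np.array([.0767,-.997,0])
f=lambda a,b:(180+a/2.727,30+b/2.727)
for n,uv,z in [("rollC",(285,365),.126),("rollbot",(285,391),.124),("rolltop",(285,340),.130),("tripTop",(287,446),.146),("foot",(287,399),.068),("saddle_front",(285,266),.068)]:
    X=atz(Q,f(*uv),z);print(n,X.round(4),(X@u).round(4))
E
```

```text
rollC [0.5582 0.0446 0.126 ] -0.0016
rollbot [0.5589 0.0362 0.124 ] 0.0068
rolltop [0.5575 0.0526 0.13  ] -0.0097
tripTop [0.5603 0.0237 0.146 ] 0.0193
foot [0.5614 0.0239 0.068 ] 0.0192
saddle_front [0.5565 0.0725 0.068 ] -0.0296
```

The roller centre is about 21 mm from the trip face, so it touches after about 13 mm of travel. I'll go back behind the plate, then push about 24.5 mm past the former contact.

Emit:
arm_command:
  moves: [-0.003,0.05,0,0,0,0,-0.006,0.11,0,0,0,0,-0.01,0.16,0,0,0,0,-0.012,0.2,-0.01,0,0,0,-0.012,0.207,-0.06,0,0,0,-0.012,0.207,-0.11,0,0,0,-0.012,0.207,-0.15,0,0,0,-0.012,0.207,-0.16,0,0,0,-0.012,0.207,-0.16,0,0,0]

```text
clock: 11.85
position: [0.5461, 0.2138, 0.0898]
eef_rot: [2.13, 2.309, 0.0]
ft_force: [0.0, 0.0, 0.6]
grip_width: -0.0003
grasp_force: 0.0
```

Emit:
arm_command:
  moves: [0.0008,-0.01,0,0,0,0,0.0015,-0.02,0,0,0,0,0.002,-0.026,0,0,0,0,0.0023,-0.03,0,0,0,0,0.0026,-0.034,0,0,0,0,0.0028,-0.036,0,0,0,0]

```text
clock: 12.6
position: [0.5491, 0.1778, 0.0897]
eef_rot: [-2.13, -2.309, -0.002]
ft_force: [1.1, 4.5, 2.9]
grip_width: 0.0001
grasp_force: 2.6
```

Emit:
arm_command:
  moves: [0.0002,-0.002,0,0,0,0,0.0003,-0.004,0,0,0,0]

```text
clock: 12.85
position: [0.5494, 0.1739, 0.0896]
eef_rot: [-2.13, -2.309, -0.002]
ft_force: [0.7, 6.0, 2.3]
grip_width: 0.0002
grasp_force: 2.6
```

Emit:
arm_command:
  moves: [0.0002,-0.002,0,0,0,0,0.0003,-0.004,0,0,0,0]

```text
clock: 13.1
position: [0.5497, 0.1701, 0.0896]
eef_rot: [-2.129, -2.309, -0.003]
ft_force: [0.8, 6.4, 3.1]
grip_width: -0.0002
grasp_force: 3.7
```

Emit:
arm_command:
  moves: [0.0002,-0.002,0,0,0,0,0.0003,-0.004,0,0,0,0]

```text
clock: 13.35
position: [0.55, 0.1662, 0.0896]
eef_rot: [-2.129, -2.309, -0.003]
ft_force: [1.0, 8.6, 2.4]
grip_width: 0.0
grasp_force: 3.9
```

Emit:
arm_command:
  moves: [0.0002,-0.002,0,0,0,0,0.0003,-0.0035,0,0,0,0,0.0003,-0.0035,0,0,0,0]

```text
clock: 13.72
position: [0.5504, 0.1626, 0.0896]
eef_rot: [-2.13, -2.309, -0.003]
ft_force: [1.2, 6.2, 2.9]
grip_width: -0.0002
grasp_force: 3.2
```

Emit:
arm_command:
  moves: [-0.002,0.025,0,0,0,0,-0.002,0.025,0.06,0,0,0,-0.002,0.02,0.11,0,0,0,0,-0.01,0.15,0,0,0,0.003,-0.06,0.16,0,0,0,0.006,-0.12,0.16,0,0,0,0.0074,-0.155,0.16,0,0,0,0.0074,-0.155,0.16,0,0,0,0.0074,-0.155,0.16,0,0,0]

```text
clock: 14.85
position: [0.5572, 0.0073, 0.2492]
eef_rot: [-2.13, -2.309, 0.0]
ft_force: [0.2, 0.9, -0.3]
grip_width: -0.0006
grasp_force: 0.0
```

```bash
python3 - <<'E'
from h import *
Q=env.get_image("wrist");s=env.sense();print(s["clock"],s["position"],s["ft_force"])
for k,z in dict(trip_plate=.129,clamp_grip=.11,clamp_pin=.081).items():
  for r in env.regions_of(Q,k)[:1]:
    ys,xs=np.nonzero(r["region"]);print(k,round(r["p"],2),r["at"],xs.min(),xs.max(),ys.min(),ys.max(),atz(Q,r["at"],z).round(4))
g=cv2.resize(Q["image"][30:250,180:400],(600,600),interpolation=cv2.INTER_CUBIC);cv2.imwrite("pics/c8.png",g[:,:,::-1])
np.savez("q8.npz",**{k:Q[k] for k in("intrinsics","dist","rvec","tvec")})
E
```

```text
14.9 [0.55724978 0.00770216 0.24919808] [ 0.27724023 -0.44724664 -0.01461622]
trip_plate 0.7 [284.9, 219.6] 252 317 172 278 [ 0.562  -0.0038  0.129 ]
clamp_grip 0.88 [253.7, 76.3] 200 310 56 93 [0.5265 0.112  0.11  ]
clamp_pin 0.7 [249.1, 78.3] 200 309 56 93 [0.5199 0.1132 0.081 ]
```

View pics/c8.png

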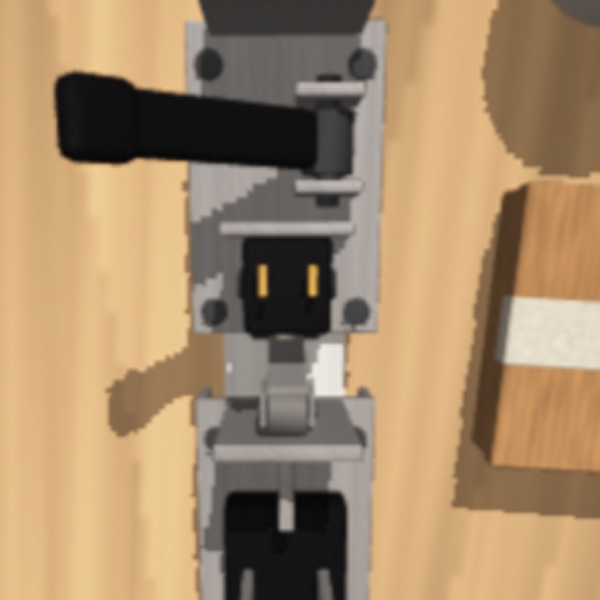

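```bash
python3 - <<'E'
from h import *
Q=dict(np.load("q8.npz"));u=np.array([.0767,-.997,0])
f=lambda a,b:(180+a/2.727,30+b/2.727)
for n,uv,z in [("rollC",(287,410),.128),("rollbot",(285,434),.126),("tripTop",(287,446),.146),("foot",(287,399),.068),("saddle_front",(285,331),.068),("pin_up",(328,105),.081),("pin_lo",(328,180),.081),("levertip",(95,118),.14)]:
    X=atz(Q,f(*uv),z);print(n,X.round(4),(X@u).round(4))
Q7=dict(np.load("q7.npz"))
print([round(float(proj(Q,[[.5614-.0767*0,.0237,z]])[0,1]-30)*2.727) for z in (.126,.146)])
E
```

```text
rollC [0.5593 0.0307 0.128 ] 0.0123
rollbot [0.5594 0.0227 0.126 ] 0.0203
tripTop [0.5597 0.0235 0.146 ] 0.0195
foot [0.5607 0.0236 0.068 ] 0.0194
saddle_front [0.5578 0.049  0.068 ] -0.006
pin_up [0.5656 0.1252 0.081 ] -0.0814
pin_lo [0.5679 0.1018 0.081 ] -0.058
levertip [0.5005 0.1084 0.14  ] -0.0697
[431, 446]
```

The trip plate has not moved. The roller lever is pressed about 10.5–11.3 mm, right at the click, so I'll add 2 mm for margin (overtravel starts at 16).

Emit:
arm_command:
  moves: [-0.003,0.05,0,0,0,0,-0.006,0.11,0,0,0,0,-0.009,0.16,0,0,0,0,-0.009,0.178,-0.04,0,0,0,-0.009,0.18,-0.09,0,0,0,-0.009,0.18,-0.14,0,0,0,-0.009,0.18,-0.16,0,0,0,-0.009,0.18,-0.16,0,0,0]

```text
clock: 16.05
position: [0.5473, 0.1874, 0.0881]
eef_rot: [-2.128, -2.309, 0.003]
ft_force: [0.7, 0.3, 0.5]
grip_width: 0.0003
grasp_force: 0.0
```

Emit:
arm_command:
  moves: [0.0008,-0.01,0,0,0,0,0.0014,-0.02,0,0,0,0,0.0017,-0.024,0,0,0,0,0.0018,-0.0255,0,0,0,0,0.0018,-0.027,0,0,0,0,0.0018,-0.027,0,0,0,0,0.0018,-0.027,0,0,0,0]

```text
clock: 16.92
position: [0.5507, 0.1607, 0.09]
eef_rot: [-2.13, -2.309, -0.004]
ft_force: [1.0, 5.8, 5.0]
grip_width: 0.0002
grasp_force: 2.9
```

Now retract, rise, and come over the clamp lever. It starts at about x=.517, y=.108 and ends at about x=.502, y=.1065, z=.089.

Emit:
arm_command:
  moves: [-0.002,0.02,0,0,0,0,-0.002,0.02,0.05,0,0,0,-0.002,0.02,0.11,0,0,0,-0.015,-0.01,0.115,0,0,0,-0.0337,-0.053,0.115,0,0,0,-0.0337,-0.053,0.09,0,0,0,-0.0337,-0.053,0.07,0,0,0,-0.0337,-0.053,0.07,0,0,0]

```text
clock: 17.92
position: [0.5156, 0.1076, 0.1584]
eef_rot: [-2.129, -2.308, 0.003]
ft_force: [-0.1, -0.6, -0.2]
grip_width: 0.0002
grasp_force: 0.0
```

Emit:
arm_command:
  moves: [0,0,-0.008,0,0,0,-0.002,0,-0.016,0,0,0,-0.005,-0.0004,-0.024,0,0,0,-0.008,-0.0007,-0.032,0,0,0,-0.008,-0.0007,-0.032,0,0,0]

```text
clock: 18.55
position: [0.5078, 0.1063, 0.1267]
eef_rot: [-2.13, -2.308, 0.001]
ft_force: [0.2, 0.2, 0.3]
grip_width: -0.0003
grasp_force: 0.0
```

```bash
python3 - <<'E'
from h import *
P=env.get_image("side");s=env.sense();print(s["position"],s["ft_force"])
g=cv2.resize(P["image"][170:310,190:330],None,fx=4.2,fy=4.2,interpolation=cv2.INTER_CUBIC);cv2.imwrite("pics/c9.png",g[:,:,::-1])
E
```

```text
[0.50823747 0.10629561 0.12705998] [ 0.0733153   0.2654279  -0.20009612]
```

View pics/c9.png

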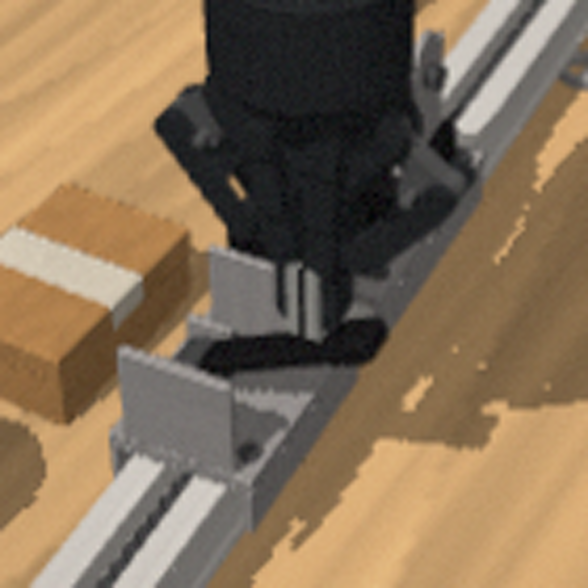

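The fingers sit squarely on the lever's upper side, inside its tip. I'll keep pressing.

Emit:
arm_command:
  moves: [-0.002,-0.0002,-0.007,0,0,0,-0.004,-0.0003,-0.014,0,0,0,-0.005,-0.0004,-0.02,0,0,0,-0.006,-0.0004,-0.026,0,0,0,-0.006,-0.0004,-0.031,0,0,0]

```text
clock: 19.23
position: [0.5023, 0.1059, 0.0959]
eef_rot: [-2.13, -2.309, 0.0]
ft_force: [-0.6, 0.0, 2.3]
grip_width: 0.0
grasp_force: 1.3
```

Emit:
arm_command:
  moves: [0,0,-0.003,0,0,0,0,0,-0.006,0,0,0,0,0,-0.006,0,0,0]

```text
clock: 19.6
position: [0.5026, 0.1059, 0.0901]
eef_rot: [2.13, 2.309, 0.0]
ft_force: [0.6, 0.4, 0.3]
grip_width: 0.0001
grasp_force: 0.0
```

Emit:
arm_command:
  moves: [0,0,-0.001,0,0,0,0,0,-0.002,0,0,0]

```text
clock: 19.85
position: [0.5026, 0.1059, 0.0885]
eef_rot: [2.13, 2.309, 0.0]
ft_force: [-5.2, -0.7, 16.0]
grip_width: 0.0
grasp_force: 7.8
```

Emit:
arm_command:
  moves: [0,0,-0.001,0,0,0,0,0,-0.002,0,0,0]

```text
clock: 20.1
position: [0.5027, 0.106, 0.0879]
eef_rot: [2.129, 2.308, 0.002]
ft_force: [-12.2, -1.3, 40.8]
grip_width: -0.0001
grasp_force: 20.5
```

It is at the stop. Lift straight up and check.

Emit:
arm_command:
  moves: [0,0,0.004,0,0,0,0,0,0.05,0,0,0,0,0,0.1,0,0,0,0,-0.02,0.15,0,0,0,0.02,-0.06,0.16,0,0,0,0.0545,-0.0985,0.161,0,0,0,0.0545,-0.0985,0.161,0,0,0,0.0545,-0.0985,0.161,0,0,0,0.0545,-0.0985,0.161,0,0,0]

```text
clock: 21.22
position: [0.5564, 0.0082, 0.2473]
eef_rot: [-2.129, -2.31, 0.0]
ft_force: [0.3, -0.3, -0.5]
grip_width: -0.0003
grasp_force: 0.0
```

```bash
python3 - <<'E'
from h import *
Q=env.get_image("wrist");s=env.sense();print(s["clock"],s["position"],s["ft_force"])
g=cv2.resize(Q["image"][30:250,180:400],(600,600),interpolation=cv2.INTER_CUBIC);cv2.imwrite("pics/c10.png",g[:,:,::-1])
np.savez("q10.npz",**{k:Q[k] for k in("intrinsics","dist","rvec","tvec")})
E
```

```text
21.275 [0.55645122 0.00824742 0.24740598] [-0.39758101  0.38838073 -0.10596406]
```

View pics/c10.png

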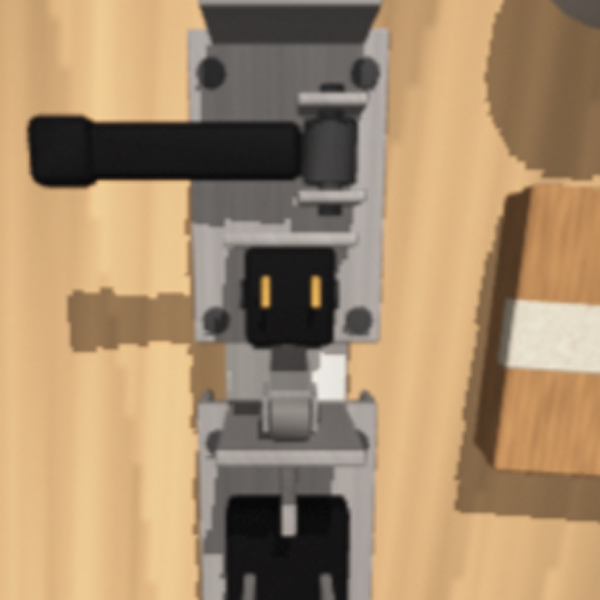

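```bash
python3 - <<'E'
from h import *
Q=dict(np.load("q10.npz"));u=np.array([.0767,-.997,0])
f=lambda a,b:(180+a/2.727,30+b/2.727)
for n,uv,z in [("tripTop",(287,450),.146),("foot",(287,403),.068),("saddle_front",(285,341),.068)]:
    X=atz(Q,f(*uv),z);print(n,X.round(4),(X@u).round(4))
E
```

```text
tripTop [0.5589 0.0237 0.146 ] 0.0193
foot [0.56   0.0234 0.068 ] 0.0196
saddle_front [0.5573 0.0465 0.068 ] -0.0036
```

```bash
python3 -c "
from cell import env
print(env.close_job())"
```

```text
the job is handed in; nothing more can be done
None
```

The carriage is against the trolley's trip plate with the roller pressed in about 13 mm (click at 10, overtravel from 16). The clamp lever is folded fully down to its stop, the trip plate did not move in my measurements, and the job was handed in at about 21 s; no verdict was returned.

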